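Nest the rinse pans in the tilted splash basin

ROBOT

A 7-joint arm with a two-finger parallel gripper is mounted at the origin on the work surface. World frame = base frame: x ahead of the robot, y to its left, z up, the work surface at z = 0. Lengths are in m, angles in rad, forces in N, time in s.
With the tool pointing down it reaches from about 0.35 to 0.9 m from the base axis. Payload 7.2 kg.
Tool frame: the origin (TCP) lies midway between the tips of the shut fingers; the grasp point (between the pads) lies 19 mm behind it (robot.grip_depth is the distance from the TCP to the grasp point, in m); z points along the fingers, y is the line along which they close (so a half turn about z gives the same grasp; the last joint's range is limited). The gripper opens to 88 mm and grips with 3 to 60 N. Pads are 20 mm wide; open, the fingers measure 115 mm over their backs; the gripper's body (75 mm by 178 mm) begins 61 mm behind the grasp point.
Start: joints at [-1.359, 0.411, -0.013, 1.596, 0.006, 1.134, -0.082], TCP at [0.173, 0.601, 0.223] pointing down, gripper open.
Joint ranges: [-2.95, 2.95], [-0.29, 1.99], [-1.47, 1.44], [0.14, 2.54], [-1.03, 4.17], [0.13, 1.85], [-2.86, 2.86]. Speed limits (rad/s): [2.39, 2.39, 3.01, 3.01, 3.14, 3.14, 3.14].

INTERFACE

Orientations are given as [roll, pitch, yaw] about the fixed x, y, z axes, in that order (R = Rz(yaw) Ry(pitch) Rx(roll)).
In Python, from station import robot, eyes, order gives the robot as it stands.
- The arm moves only by the tool jog_arm, never from a script. Its argument "moves" is text: rows parted by semicolons, each of 6 numbers parted by spaces: the shift along the world's x, y, z normalised to -1 to 1, where 1 is 0.025 m, then the turn, a rotation vector about the world's x, y, z normalised to -1 to 1, where 1 is 6 degrees. A call has 1 to 5 rows; each row shifts and turns the commanded pose from where the row before left it; what a row does not reach is not made up. A row lasts 1/10 s, in which the tool goes at most 50 mm and 8.59 degrees, less where a joint would pass 70% of its speed; a pose out of reach is approached as far as the arm can. A call with a number of a shift or a turn outside -1 to 1 is refused whole. A call with a gripper value outside its range is refused whole. "hand" is the opening, from -1 (shut) to 1 (fully open), set as the call begins (left out, the last holds). The fingers move at their own pace and stop on an object; the grip force is fixed at half the most. Time passes only in rows, so rows that do not move let the fingers close. It gives the time, the measured TCP pose, the force, the opening and the grip force at its end, in the units of the state.
- robot.observe(): the state, without advancing time (a new reading comes with each control period).
- eyes.capture(name): name is "scene" or "top" or "wrist"; returns a dict with "img" (384x512x3 uint8, red, green, blue), "intrinsics" (3x3 intrinsics, pixels), "R" (3x3) and "t" (3): a world point X has camera coordinates R X + t; the wrist camera has in their place "tool_from_camera" (4x4, takes a point from camera to tool coordinates, whose origin is the TCP and whose axes are the flange's). Camera axes: x right, y down, z forward; pixel columns grow to the right and rows downward; lengths in m; the calibration is good to about 2 mm. A picture is of the moment at which its call begins: read the wrist's pose just before it. There is no depth.
- order.close_job(): hands the job in; it is judged then, once.
The state is a dict: "t": time; "qpos": joint angles; "dq": joint speeds; "joint_torque": joint torques, N m; "tool_pos": TCP position; "tool_rot": TCP orientation; "ft_force": force on the tool from outside, world axes, zero at the start; "torque": the same for the moment, N m; "finger_gap": finger opening in m; "gripper_force": force on a finger pad.
Only numpy, scipy, OpenCV 4.12 (cv2) and the standard library are available. Lean on these libraries where they do the work, as an engineer would, in place of code of your own. Each camera call takes 0.05 s, during which the arm holds its last target. There are 200 camera calls.

TASK

Clear the gem-cutting bench by nesting the rinse pans: first set the steel middle pan fully home in the tilted blue basin, its handle between the two brass pegs, then set the green small pan fully home inside the middle pan, its handle pointing out the same way, above the other one. Set the pans in place, do not drop them, let go of them, and do not shift or tip the stone tray, the brass-capped post or the copper lap.

Things in the scene. Friction and masses are not known exactly. Their poses are not given: they have to be found in the camera images.
- basin: blue round open basin on a fixed grey stand, its axis (z, out of the mouth) tilted 30 degrees from vertical towards its -x (low) side, which faces roughly the robot. Origin: centre of its underside, 78 mm above the table. Height 48, outer radius 66 at the foot, 76 at the rim, wall 4, inner floor at z = 6. The stand's plate covers 170 x 160 mm of table.
- peg_gap (a point): midway between the two brass pegs beyond the high side of the basin's rim, at (92, 0, 62) in the basin's frame, its axes as the basin's. The pegs, 10 diameter, parallel to the basin's z, stand at y = +16.5 and -16.5 (clear gap 23), rounded tops at z = 76 of the basin's frame
- middle_pan: steel round open pan, loose, upright on the table, 0.16 kg. Origin: centre of its underside, z up. Height 62, outer radius 56 at the foot, 61 at the rim, wall 4, inner floor at z = 5. Black bar handle, 14 wide (y), 12 high, runs out along +x from the rim to x = 153, its top flush with the rim. Home in the basin its origin is at z = 6 of the basin's frame, with about 6 mm of play sideways
- middle_pan_grip (a point): on the centre line of the middle pan's handle, at (118, 0, 56) in the pan's frame: a good place to pinch across the 14 mm width
- small_pan: green round open pan, narrower and taller, loose, upright on the table, 0.15 kg. Origin: centre of its underside, z up. Height 92, outer radius 46 at the foot, 50 at the rim, wall 4, floor 5. Black bar handle, 14 wide (y), 12 high, runs out along +x from the rim to x = 142, top flush with the rim. Home in the middle pan its origin is at z = 5 of that pan's frame
- small_pan_grip (a point): on the centre line of the small pan's handle, at (118, 0, 86) in the pan's frame: a good place to pinch across the 14 mm width
- stone_tray: bystander: white low tray with two compartments and cut stones, 100 x 70 x 18 mm; origin at the centre of its underside
- brass_post: bystander: upright aluminium post with brass cap, 58 diameter, 107 high; origin at the centre of its underside
- lap_disc: bystander: copper lap disc lying flat, 150 diameter, 10 thick; origin at the centre of its underside

How it is judged:
By the outcome, as a careful person would: the job done as asked, in the order asked, and still so for the second after the job is handed in, with the robot touching nothing.
It also fails if it takes over 61 s, if anything falls off the work surface, if the arm or the gripper's body presses on something with over 40 N, if the wrist force passes 120 N, or if a joint passes its speed limit or range.

## Working session

There is one attempt and no reset: what is moved stays moved. The work goes in short steps, Python scripts to look and compute and a tool call to move; the robot and the scene stay as the last step left them, time stands still between calls to the robot, and variables do not carry over. Pictures are saved under pics/ and viewed, at most 10 in all, crops included, and the job is handed in when it is done.

Besides the shell and the picture viewer there is one more tool, called after "Call:" in YAML: its name, and indented under it one key for each argument. jog_arm: Moves the arm, as the interface text tells. Its arguments: {"type":"object","properties":{"moves":{"type":"string"},"hand":{"type":"number"}},"required":["moves"]}

```bash
mkdir -p pics; ls
python3 - <<'E'
from station import robot,eyes
import cv2,numpy as np
s=robot.observe();print({k:np.round(v,3).tolist() for k,v in s.items()})
for n in("scene","top"):
    c=eyes.capture(n);cv2.imwrite(f"pics/{n}0.png",c["img"][:,:,::-1]);print(n,np.round(c["intrinsics"],1).tolist(),np.round(c["R"],4).tolist(),np.round(c["t"],4).tolist())
a=[cv2.resize(cv2.imread(f"pics/{n}0.png"),(800,600),interpolation=cv2.INTER_CUBIC) for n in("scene","top")]
cv2.imwrite("pics/s1.png",a[0]);cv2.imwrite("pics/t1.png",a[1])
E
```

```text
pics
{'t': 0.0, 'qpos': [-1.359, 0.412, -0.013, 1.597, 0.006, 1.134, -0.082], 'dq': [-0.0, -0.001, 0.0, -0.0, -0.0, 0.001, -0.0], 'joint_torque': [-0.001, -58.795, 0.642, -29.109, -0.054, 0.018, 0.0], 'tool_pos': [0.172, 0.6, 0.222], 'tool_rot': [-3.14, 0.0, 2.862], 'ft_force': [-0.04, 0.602, -0.435], 'torque': [0.012, -0.016, -0.013], 'gripper_force': 0.0, 'finger_gap': 0.088}
scene [[359.1, 0.0, 257.9], [0.0, 359.1, 192.5], [0.0, 0.0, 1.0]] [[0.1503, 0.9886, 0.0104], [0.7761, -0.1114, -0.6207], [-0.6125, 0.1014, -0.7839]] [-0.1068, -0.3688, 1.406]
top [[383.7, 0.0, 253.6], [0.0, 383.7, 185.6], [0.0, 0.0, 1.0]] [[-0.1864, -0.9825, -0.0031], [-0.961, 0.183, -0.2071], [0.2041, -0.0356, -0.9783]] [0.112, 0.5987, 1.0575]
```

View pics/s1.png

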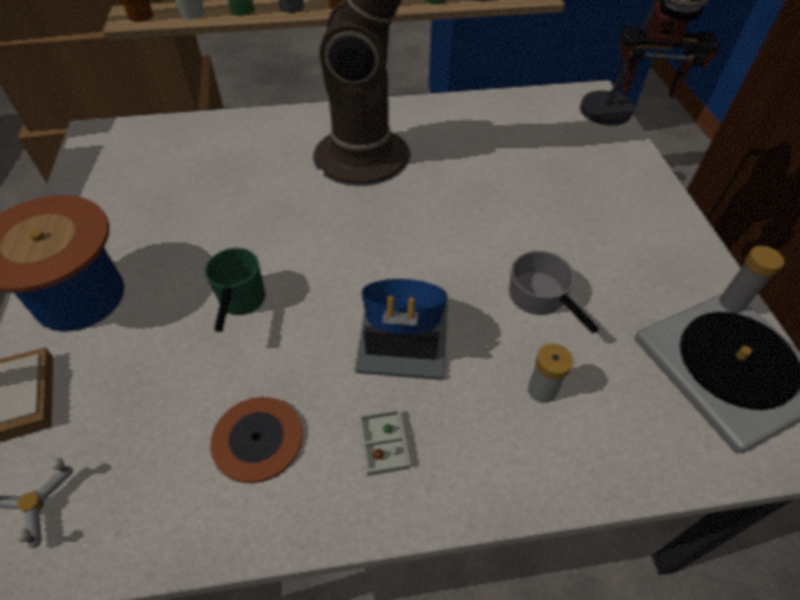

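View pics/t1.png

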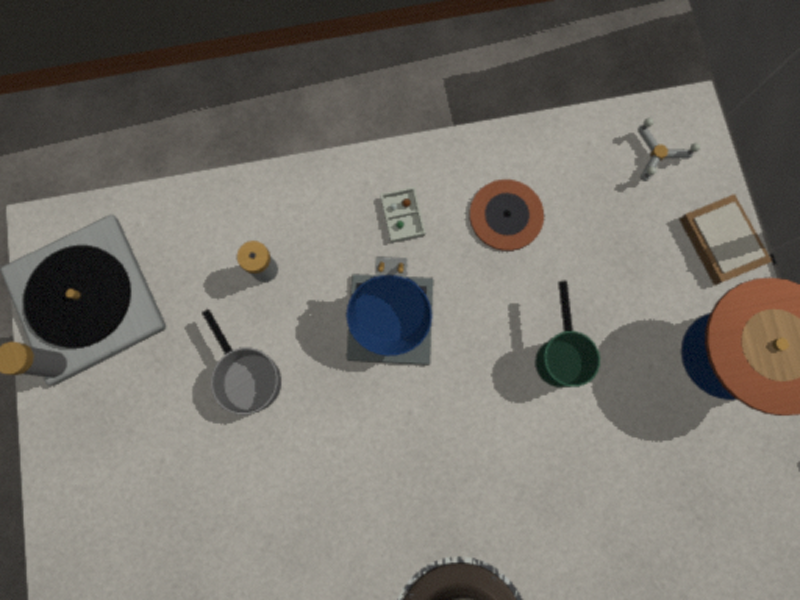

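```bash
cat > h.py <<'E'
import numpy as np,cv2
from scipy.optimize import least_squares
from scipy.spatial.transform import Rotation as Ro
from station import robot,eyes
CAM={"scene":(359.1,257.9,192.5,[[0.1503,0.9886,0.0104],[0.7761,-0.1114,-0.6207],[-0.6125,0.1014,-0.7839]],[-0.1068,-0.3688,1.406]),
"top":(383.7,253.6,185.6,[[-0.1864,-0.9825,-0.0031],[-0.961,0.183,-0.2071],[0.2041,-0.0356,-0.9783]],[0.112,0.5987,1.0575])}
def proj(c,X):
    f,u,v,R,t=CAM[c];X=np.atleast_2d(X)@np.array(R).T+np.array(t)
    return X[:,:2]/X[:,2:]*f+[u,v]
def Rb(yaw): return Ro.from_euler('ZY',[yaw,-np.pi/6]).as_matrix()
def pose(o,p):
    x,y,a=p
    if o=="basin":return Rb(a),np.array([x,y,.078])
    return Ro.from_euler('z',a).as_matrix(),np.array([x,y,0])
def wp(o,p,P):
    R,t=pose(o,p);return np.atleast_2d(P)/1000@R.T+t
def fit(o,p0,obs): # obs: (cam,local mm,(u,v) in 800 scale)
    f=lambda p:np.concatenate([(proj(c,wp(o,p,P))[0]-np.array(uv)/1.5625) for c,P,uv in obs])
    r=least_squares(f,p0,loss='soft_l1');return r.x,r.fun
def circ(r,z):
    a=np.linspace(0,2*np.pi,60);return np.c_[r*np.cos(a),r*np.sin(a),0*a+z]
E
cat > f.py <<'E'
from h import *
O={"middle_pan":[("top",(0,0,62),(246,380)),("top",(153,0,60),(208,312)),("scene",(0,0,62),(541,277)),("scene",(153,0,60),(594,328))],
"small_pan":[("top",(0,0,92),(571,358)),("top",(142,0,90),(563,283)),("scene",(0,0,92),(234,268)),("scene",(142,0,90),(220,326))],
"basin":[("top",(92,16.5,76),(381,266)),("top",(92,-16.5,76),(401,266)),("scene",(92,-16.5,76),(391,299)),("scene",(92,16.5,76),(412,299)),("top",(0,0,48),(389,316))]}
D={"middle_pan":([(61,62),(56,0)],[(61,7,62),(153,7,62),(153,-7,62),(61,-7,62)]),"small_pan":([(50,92),(46,0)],[(50,7,92),(142,7,92),(142,-7,92),(50,-7,92)]),
"basin":([(76,48),(62,6)],[(92,16.5,40),(92,16.5,76),(92,-16.5,76),(92,-16.5,40)])}
im={n:cv2.imread(f"pics/{n}0.png") for n in CAM};rows=[]
for n in CAM:
    row=[]
    for o in O:
        p,res=fit(o,(.5,0,0),O[o])
        if n=="top":print(o,np.round(p,4),np.round(res,1))
        c=proj(n,wp(o,p,D[o][1]+[(0,0,40)])).mean(0);K=3.4;W,H=266,300
        M=np.array([[K,0,W/2-K*c[0]],[0,K,H/2-K*c[1]]]);g=cv2.warpAffine(im[n],M,(W,H),flags=cv2.INTER_CUBIC)
        g=cv2.convertScaleAbs(g,alpha=1.7)
        for q in [circ(*z) for z in D[o][0]]+[np.array(D[o][1])]:
            uv=proj(n,wp(o,p,q))@M[:,:2].T+M[:,2]
            cv2.polylines(g,[np.int32(np.round(uv*8))],False,(0,255,255),1,cv2.LINE_AA,3)
        row.append(g)
    rows.append(np.hstack(row))
cv2.imwrite("pics/fit.png",np.vstack(rows))
E
python3 f.py
```

```text
middle_pan [0.4963 0.2978 0.3848] [-0.2  0.1 -1.9 -1.  -1.3 -3.1 -0.4  0.3]
small_pan [ 0.4213 -0.2792 -0.1352] [-0.9  1.1 -1.5 -0.7 -1.1 -2.3 -1.1  0.6]
basin [ 0.5831  0.0152 -0.2004] [-1.1  0.3 -1.2  0.5 -0.8 -0.4 -0.8  0.2  0.2 -2.1]
```

View pics/fit.png

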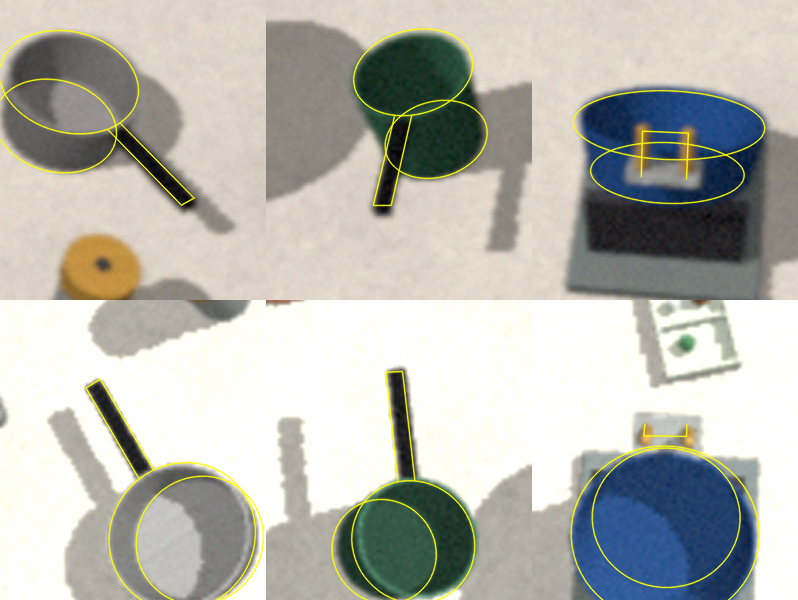

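The overlays match both views: scene view has steel pan rim at about (70,80) in its crop, and the basin pegs at about (640–690,135). That is good to about 2 mm. I'm moving to hover over the middle pan's handle.

Call:
jog_arm:
  moves: "0.87 -0.5 0 0 0 0.32;0.87 -0.5 0 0 0 0.32;0.87 -0.5 0 0 0 0.32;0.87 -0.5 0 0 0 0.32;0.87 -0.5 0 0 0 0.32"
  hand: 1

```text
t: 0.6
tool_pos: [0.2821, 0.5374, 0.2222]
tool_rot: [-3.141, -0.0, 3.031]
ft_force: [0.4, 0.7, -1.2]
finger_gap: 0.088
gripper_force: 0.0
```

Call:
jog_arm:
  moves: "0.87 -0.5 0 0 0 0.32;0.87 -0.5 0 0 0 0.32;0.87 -0.5 0 0 0 0.32;0.87 -0.5 0 0 0 0.32;0.87 -0.5 0 0 0 0.32"

```text
t: 1.1
tool_pos: [0.3908, 0.4749, 0.2222]
tool_rot: [-3.141, -0.001, -3.085]
ft_force: [-0.4, -0.2, -0.1]
finger_gap: 0.0876
gripper_force: 0.0
```

Call:
jog_arm:
  moves: "0.87 -0.5 0 0 0 0.32;0.87 -0.5 0 0 0 0.32;0.87 -0.5 0 0 0 0.32;0.87 -0.5 0 0 0 0.32;0.87 -0.5 0 0 0 0.32"

```text
t: 1.6
tool_pos: [0.4995, 0.4124, 0.2222]
tool_rot: [-3.141, -0.001, -2.917]
ft_force: [0.2, -0.2, -0.1]
finger_gap: 0.0877
gripper_force: 0.0
```

Call:
jog_arm:
  moves: "0.87 -0.5 0 0 0 0.32;0.87 -0.5 0 0 0 0.32;0.87 -0.5 0 0 0 0.32;0.8 -0.5 0 0 0 0.3;0 0 0 0 0 0"

```text
t: 2.1
tool_pos: [0.5871, 0.3595, 0.2218]
tool_rot: [-3.139, -0.0, -2.791]
ft_force: [1.1, -0.2, -0.4]
finger_gap: 0.0881
gripper_force: 0.0
```

```bash
cat >> h.py <<'E'
def tool():
    s=robot.observe();return Ro.from_euler('xyz',s["tool_rot"]).as_matrix(),np.array(s["tool_pos"])
def wristcap():
    Rt,pt=tool();c=eyes.capture("wrist");T=np.array(c["tool_from_camera"]);K=np.array(c["intrinsics"])
    def pr(X):
        L=(np.atleast_2d(X)-pt)@Rt;C=(L-T[:3,3])@T[:3,:3];q=C@K.T;return q[:,:2]/q[:,2:]
    return c["img"][:,:,::-1].copy(),pr,T
def draw(g,pr,curves,k=1.5625,col=(0,255,255)):
    for q in curves:cv2.polylines(g,[np.int32(np.round(pr(q)*k*8))],False,col,1,cv2.LINE_AA,3)
P={"middle_pan":(.4963,.2978,.3848),"small_pan":(.4213,-.2792,-.1352),"basin":(.5831,.0152,-.2004)}
D={"middle_pan":([(61,62),(56,0)],[(61,7,62),(153,7,62),(153,-7,62),(61,-7,62)]),"small_pan":([(50,92),(46,0)],[(50,7,92),(142,7,92),(142,-7,92),(50,-7,92)]),
"basin":([(76,48),(62,6)],[(92,16.5,40),(92,16.5,76),(92,-16.5,76),(92,-16.5,40)])}
def curves(o):return [wp(o,P[o],circ(*z)) for z in D[o][0]]+[wp(o,P[o],np.array(D[o][1]))]
def goal(Rg,pg):
    Rt,pt=tool();print("tool",np.round(pt,4)," shift units",np.round((pg-pt)/.025,2),"turn units",np.round(np.degrees(Ro.from_matrix(Rg@Rt.T).as_rotvec())/6,2))
E
python3 - <<'E'
from h import *
img,pr,T=wristcap();print(np.round(T,3))
g=cv2.resize(img,(800,600),interpolation=cv2.INTER_CUBIC);g=cv2.convertScaleAbs(g,alpha=1.6)
draw(g,pr,curves("middle_pan"));cv2.imwrite("pics/w1.png",g)
R,t=pose("middle_pan",P["middle_pan"])
Rg=R@np.diag([-1,1,-1]);goal(Rg,wp("middle_pan",P["middle_pan"],(116,0,56-19))[0])
E
```

```text
[[ 0.001 -0.959 -0.284  0.079]
 [ 1.     0.001  0.001  0.   ]
 [-0.    -0.284  0.959 -0.162]
 [ 0.     0.     0.     1.   ]]
tool [0.5852 0.3614 0.2218]  shift units [ 0.75 -0.8  -7.39] turn units [ 0.01 -0.01  0.32]
```

View pics/w1.png

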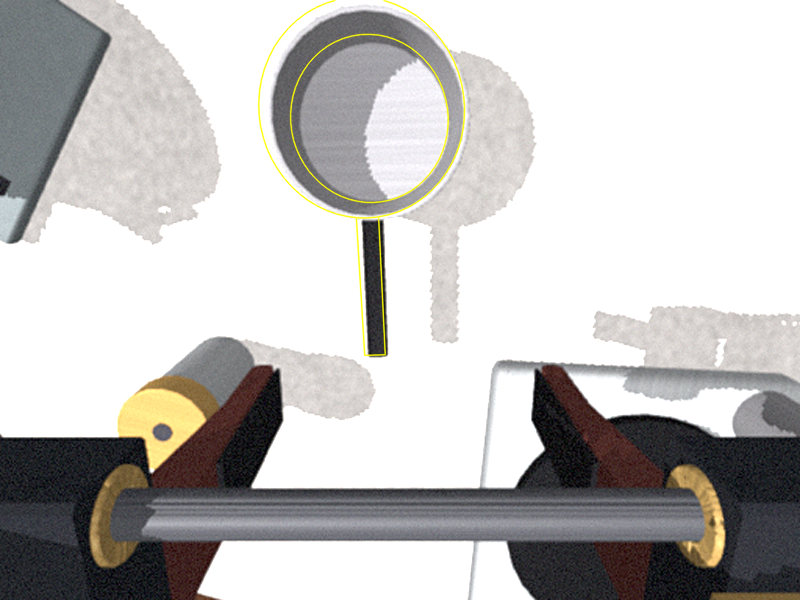

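The wrist view shows the black handle from (371,220) to (376,355), and the pan is about 2 mm to the right of the model at the rim end. I'm correcting the pose (yaw 0.371) and descending.

```bash
sed -i 's/"middle_pan":(.4963,.2978,.3848)/"middle_pan":(.4956,.2997,.371)/' h.py
python3 - <<'E'
from h import *
R,t=pose("middle_pan",P["middle_pan"])
goal(R@np.diag([-1,1,-1]),wp("middle_pan",P["middle_pan"],(116,0,56-19))[0])
E
```

```text
tool [0.5852 0.3614 0.2218]  shift units [ 0.74 -0.79 -7.39] turn units [ 0.01 -0.01  0.19]
```

Call:
jog_arm:
  moves: "0.37 -0.4 -0.5 0 0 0.1;0.37 -0.39 -0.9 0 0 0.09;0 0 -1 0 0 0;0 0 -1 0 0 0;0 0 -1 0 0 0"

```text
t: 2.65
tool_pos: [0.6012, 0.3448, 0.1116]
tool_rot: [3.141, -0.001, -2.766]
ft_force: [0.5, -0.2, 0.5]
finger_gap: 0.0875
gripper_force: 0.0
```

Call:
jog_arm:
  moves: "0 0 -1 0 0 0;0 0 -1 0 0 0;0 0 -0.6 0 0 0;0 0 -0.39 0 0 0;0 0 0 0 0 0"

```text
t: 3.15
tool_pos: [0.6015, 0.3436, 0.0367]
tool_rot: [-3.142, -0.002, -2.766]
ft_force: [-0.4, -0.6, -0.0]
finger_gap: 0.0875
gripper_force: 0.0
```

Call:
jog_arm:
  moves: "0 0 0 0 0 0;0 0 0 0 0 0;0 0 0 0 0 0;0 0 0 0 0 0;0 0 0 0 0 0"
  hand: -1

```text
t: 3.65
tool_pos: [0.6028, 0.3435, 0.0384]
tool_rot: [3.141, 0.001, -2.767]
ft_force: [-0.1, -0.4, 1.3]
finger_gap: 0.0514
gripper_force: 0.0
```

Call:
jog_arm:
  moves: "0 0 0 0 0 0;0 0 0 0 0 0;0 0 0.1 0 0 0;0 0 0.3 0 0 0;0 0 0.6 0 0 0"

```text
t: 4.15
tool_pos: [0.6019, 0.343, 0.0626]
tool_rot: [-3.141, -0.002, -2.767]
ft_force: [0.4, 0.5, -2.2]
finger_gap: 0.0134
gripper_force: 30.0
```

The fingers closed late, during the lift, so the grip is probably shallow. I'll set the pan back down gently and regrip.

Call:
jog_arm:
  moves: "0 0 0 0 0 0;0 0 -0.08 0 0 0"

```text
t: 4.35
tool_pos: [0.6033, 0.3439, 0.0621]
tool_rot: [3.141, 0.002, -2.767]
ft_force: [0.4, 0.6, -1.8]
finger_gap: 0.0136
gripper_force: 30.0
```

Call:
jog_arm:
  moves: "0 0 -0.08 0 0 0;0 0 -0.08 0 0 0"

```text
t: 4.55
tool_pos: [0.6028, 0.3435, 0.0567]
tool_rot: [3.142, 0.0, -2.767]
ft_force: [1.1, 0.5, 6.2]
finger_gap: 0.0137
gripper_force: 30.0
```

Call:
jog_arm:
  moves: "0 0 -0.08 0 0 0;0 0 -0.08 0 0 0"

```text
t: 4.75
tool_pos: [0.6046, 0.3443, 0.0544]
tool_rot: [3.141, 0.004, -2.767]
ft_force: [3.5, 0.7, 9.3]
finger_gap: 0.0138
gripper_force: 30.0
```

Call:
jog_arm:
  moves: "0 0 0 0 0 0;0 0 0 0 0 0;0 0 0 0 0 0;0 0 -0.35 0 0 0;0 0 -0.35 0 0 0"
  hand: 0

```text
t: 5.25
tool_pos: [0.6024, 0.3434, 0.0346]
tool_rot: [3.142, -0.0, -2.767]
ft_force: [-0.5, 0.5, -1.0]
finger_gap: 0.0439
gripper_force: 0.0
```

Call:
jog_arm:
  moves: "0 0 0 0 0 0;0 0 0 0 0 0;0 0 0 0 0 0;0 0 0 0 0 0;0 0 0 0 0 0"
  hand: -1

```text
t: 5.75
tool_pos: [0.6028, 0.3435, 0.0357]
tool_rot: [3.141, 0.001, -2.767]
ft_force: [-0.4, 0.2, -0.6]
finger_gap: 0.0137
gripper_force: 30.0
```

Call:
jog_arm:
  moves: "0 0 0 0 0 0;0 0 0 0 0 0;0 0 0 0 0 0"

```text
t: 6.05
tool_pos: [0.6028, 0.3436, 0.0357]
tool_rot: [3.141, 0.001, -2.767]
ft_force: [0.7, -0.0, 1.6]
finger_gap: 0.0138
gripper_force: 30.0
```

Call:
jog_arm:
  moves: "0 0 0.2 0 0 0;0 0 0.5 0 0 0;0 0 0.9 0 0 0;0 0 1 0 0 0;0 0 1 0 0 0"

```text
t: 6.55
tool_pos: [0.6025, 0.3434, 0.127]
tool_rot: [3.142, -0.0, -2.767]
ft_force: [-0.2, -0.2, -2.5]
finger_gap: 0.0138
gripper_force: 30.0
```

Call:
jog_arm:
  moves: "0 0 1 0 0 0;0 0 1 0 0 0;0 0 1 0 0 0;0 0 0.6 0 0 0;0 0 0 0 0 0"

```text
t: 7.05
tool_pos: [0.6036, 0.3441, 0.2185]
tool_rot: [3.141, 0.004, -2.767]
ft_force: [0.1, -0.2, -1.5]
finger_gap: 0.0136
gripper_force: 30.0
```

Run:
```python
from h import *
img,pr,T=wristcap()
g=cv2.resize(img,(800,600),interpolation=cv2.INTER_CUBIC);g=cv2.convertScaleAbs(g,alpha=1.3)
Rt,pt=tool();Rp=Rt@np.diag([-1,1,-1]);tp=pt-Rp@np.array([.116,0,.037])
f=lambda q:np.array(q)/1000@Rp.T+tp
draw(g,pr,[f(circ(61,62)),f(circ(57,62)),f(circ(52,5)),f(D["middle_pan"][1])]);cv2.imwrite("pics/w2.png",g)
B=P["basin"];Rb_,_=pose("basin",B)
goal(Rb_@np.diag([-1,1,-1]),wp("basin",B,(116,0,6+37+90))[0])
```

```text
tool [0.6029 0.3436 0.2163]  shift units [  0.54 -13.41   1.39] turn units [ 0.44 -5.03 -5.37]
```

View pics/w2.png

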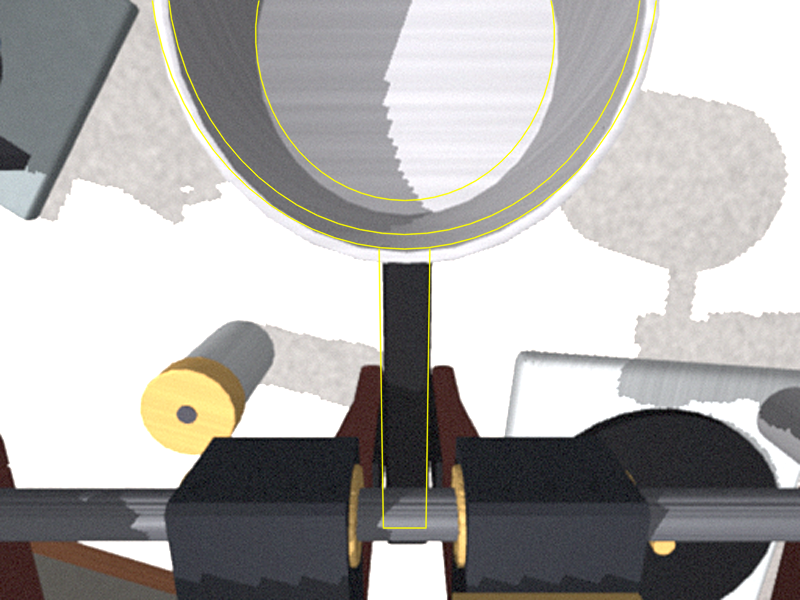

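The wrist view shows the pan level in the hand with no sag. Its near rim is at row 262 against 248 predicted, so the grip is about 113 mm from the pan centre. I'm moving to 110 mm above home, tilted.

Call:
jog_arm:
  moves: "0 -0.5 0.4 0.02 -0.25 -0.27;0 -0.89 0.4 0.03 -0.34 -0.36;0 -0.89 0.4 0.03 -0.34 -0.36;0 -0.89 0.4 0.03 -0.34 -0.36;0 -0.89 0.4 0.03 -0.34 -0.36"

```text
t: 7.6
tool_pos: [0.6018, 0.2406, 0.2638]
tool_rot: [-3.107, 0.164, -2.945]
ft_force: [-0.9, -0.5, -1.3]
finger_gap: 0.0137
gripper_force: 30.0
```

Call:
jog_arm:
  moves: "0 -0.89 0 0.03 -0.34 -0.36;0 -0.89 0 0.03 -0.34 -0.36;0 -0.89 0 0.03 -0.34 -0.36;0 -0.89 0 0.03 -0.34 -0.36;0 -0.89 0 0.03 -0.34 -0.36"

```text
t: 8.1
tool_pos: [0.6015, 0.1294, 0.2635]
tool_rot: [-3.104, 0.343, -3.133]
ft_force: [-0.3, -0.4, -2.0]
finger_gap: 0.014
gripper_force: 30.0
```

Call:
jog_arm:
  moves: "0 -0.89 0 0.03 -0.34 -0.36;0 -0.89 0 0.03 -0.34 -0.36;0 -0.89 0 0.03 -0.34 -0.36;0 -0.89 0 0.03 -0.34 -0.36;0 -0.5 0 0.02 -0.3 -0.3"

```text
t: 8.6
tool_pos: [0.6012, 0.0269, 0.2635]
tool_rot: [-3.137, 0.514, 2.952]
ft_force: [-0.5, 1.2, -2.1]
finger_gap: 0.0139
gripper_force: 30.0
```

Call:
jog_arm:
  moves: "0 0 0 0 0 0;0 0 0 0 0 0"

```text
t: 8.8
tool_pos: [0.602, 0.0297, 0.2644]
tool_rot: [-3.137, 0.514, 2.957]
ft_force: [-0.1, -0.7, -1.6]
finger_gap: 0.0138
gripper_force: 30.0
```

```bash
cat > w.py <<'E'
from h import *
import sys
# usage: w.py pic pan gx gz zhome_above
name,pan,gx,h=sys.argv[1],sys.argv[2],float(sys.argv[3]),float(sys.argv[4])
gz={"middle_pan":37,"small_pan":67}[pan];z0={"middle_pan":6,"small_pan":11}[pan]
img,pr,T=wristcap()
g=cv2.resize(img,(800,600),interpolation=cv2.INTER_CUBIC);g=cv2.convertScaleAbs(g,alpha=1.3)
Rt,pt=tool();Rp=Rt@np.diag([-1,1,-1]);tp=pt-Rp@np.array([gx,0,gz])/1000
f=lambda q:np.array(q)/1000@Rp.T+tp
draw(g,pr,[f(circ(*D[pan][0][0])),f(D[pan][1])])
draw(g,pr,curves("basin")+[wp("basin",P["basin"],circ(5,76)+[92,y,0]) for y in(16.5,-16.5)],col=(0,0,255))
cv2.imwrite(f"pics/{name}.png",g)
B=P["basin"];Rb_,tb=pose("basin",B)
print("pan in basin mm",np.round((tp-tb)@Rb_*1000,1))
print("axes of basin in shift units/10mm",np.round(Rb_.T*.4,3).tolist())
goal(Rb_@np.diag([-1,1,-1]),wp("basin",B,(gx,0,z0+gz+h))[0])
E
python3 w.py w3 middle_pan 113 90
```

```text
pan in basin mm [ -6.1  17.1 117.8]
axes of basin in shift units/10mm [[0.339, -0.069, 0.2], [0.08, 0.392, 0.0], [-0.196, 0.04, 0.346]]
tool [0.6024 0.0302 0.2648]  shift units [ 0.46 -0.85 -0.6 ] turn units [ 0.01 -0.09 -0.13]
```

View pics/w3.png

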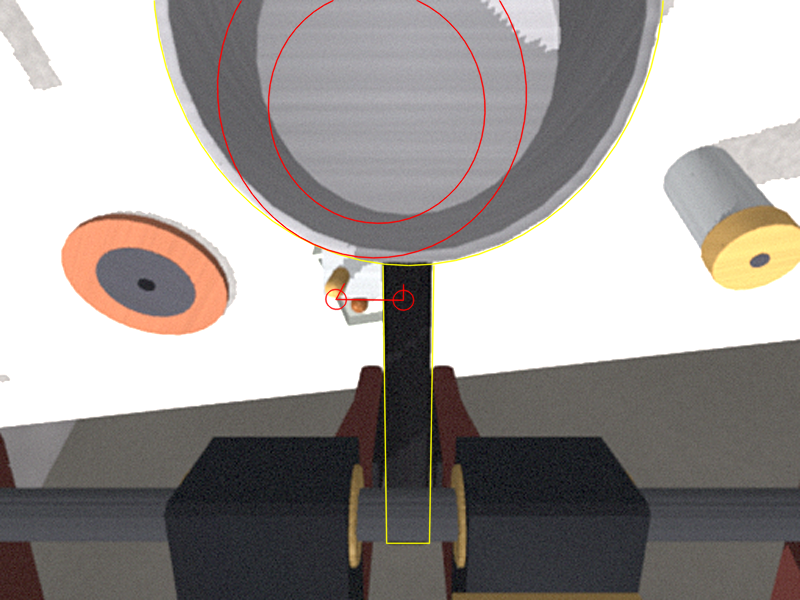

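The left peg's tip is at about (335,285) and its predicted position is (336,300). The lateral position agrees. I'm lining up at 90 mm and will check again.

Call:
jog_arm:
  moves: "0.12 -0.3 -0.1 0 -0.03 -0.04;0.12 -0.3 -0.2 0 -0.03 -0.04;0.12 -0.15 -0.2 0 -0.03 -0.05;0.1 -0.1 -0.1 0 0 0;0 0 0 0 0 0"

```text
t: 9.35
tool_pos: [0.6141, 0.0073, 0.2496]
tool_rot: [-3.139, 0.524, 2.94]
ft_force: [-0.5, 0.5, -2.1]
finger_gap: 0.0135
gripper_force: 30.0
```

Call:
jog_arm:
  moves: "0 0 0 0 0 0;0 0 0 0 0 0"

```text
t: 9.55
tool_pos: [0.6142, 0.0082, 0.2505]
tool_rot: [-3.14, 0.525, 2.94]
ft_force: [-0.8, -0.0, -2.2]
finger_gap: 0.014
gripper_force: 30.0
```

```bash
python3 w.py w4 middle_pan 113 50
python3 - <<'E'
import cv2
a=cv2.imread("pics/w4.png")[180:400,260:560];cv2.imwrite("pics/w4c.png",cv2.resize(a,(780,572),interpolation=cv2.INTER_CUBIC))
E
```

```text
pan in basin mm [ 1.  -0.6 96.4]
axes of basin in shift units/10mm [[0.339, -0.069, 0.2], [0.08, 0.392, 0.0], [-0.196, 0.04, 0.346]]
tool [0.6142 0.0083 0.2506]  shift units [ 0.77 -0.13 -1.42] turn units [0.01 0.01 0.01]
```

View pics/w4c.png

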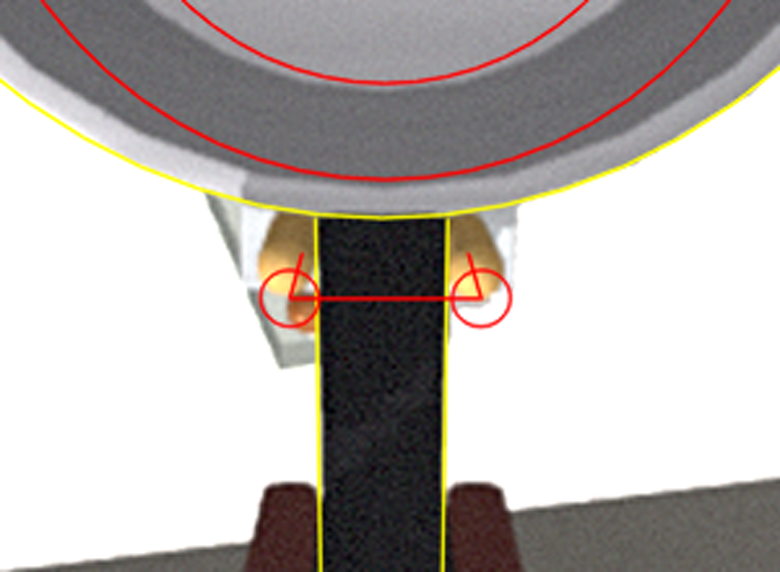

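The pegs' outer edges are at 258 and 500 in the crop, so their middle is 379 (model 385). Their tips are about 25 px nearer the robot, so the basin sits about 4 mm nearer than the model. I'll cross-check this with a silhouette fit on the first pictures.

```bash
cat > sil.py <<'E'
from h import *
from scipy.optimize import minimize
im={n:cv2.imread(f"pics/{n}0.png") for n in CAM}
def hullmask(c,X,S=4):
    uv=(proj(c,X)+.5)*S;m=np.zeros((384*S,512*S),np.uint8)
    cv2.fillConvexPoly(m,cv2.convexHull(np.float32(uv)).astype(np.int32),255);return cv2.resize(m,(512,384),interpolation=cv2.INTER_AREA)/255.
def run(o,lo,hi,rings):
    T={}
    for c in CAM:
        m=cv2.inRange(cv2.cvtColor(im[c],cv2.COLOR_BGR2HSV),lo,hi)
        u,v=proj(c,wp(o,P[o],(0,0,30)))[0];k=np.zeros_like(m);cv2.circle(k,(int(u),int(v)),45,255,-1);T[c]=(m&k)/255.
    def cost(d,cams=CAM):
        p=np.array([d[0]/1000,d[1]/1000,0])+P[o];return sum(abs(hullmask(c,np.vstack([wp(o,p,circ(*r)) for r in rings]))-T[c]).sum() for c in cams)
    for cams in (("top",),("scene",),("top","scene")):
        r=minimize(cost,[0,0],args=(cams,),method="Nelder-Mead",options=dict(initial_simplex=[[0,0],[6,0],[0,6]]));print(o,cams,"shift mm",np.round(r.x,1),"cost",round(cost([0,0],cams)),round(r.fun),"area",[int(T[c].sum()) for c in cams])
run("basin",(100,90,25),(130,255,255),[(76,48),(66,0)])
run("small_pan",(60,60,15),(95,255,255),[(50,92),(46,0)])
E
python3 sil.py
python3 - <<'E'
from h import *
# brass pegs in the wrist view
im=cv2.imread("pics/w4.png")
m=cv2.inRange(cv2.cvtColor(im,cv2.COLOR_BGR2HSV),(8,80,80),(28,255,255));m[:200]=0;m[330:]=0;m[:,:300]=0;m[:,500:]=0
ys,xs=np.nonzero(m)
for s in(xs<400,xs>=400):
    if s.any():print("brass px",xs[s].min(),xs[s].max(),ys[s].max(),s.sum())
E
```

```text
basin ('top',) shift mm [-5.1  2.5] cost 254 102 area [2215]
basin ('scene',) shift mm [-3.5  3.1] cost 457 400 area [1258]
basin ('top', 'scene') shift mm [-4.5  2.8] cost 711 514 area [2215, 1258]
small_pan ('top',) shift mm [ 4.  -4.4] cost 167 108 area [1108]
small_pan ('scene',) shift mm [ 0.4 -0.9] cost 244 232 area [1084]
small_pan ('top', 'scene') shift mm [ 1.8 -4.5] cost 410 350 area [1108, 1084]
brass px 359 382 307 641
brass px 430 498 323 469
```

```bash
sed -i 's/"basin":(.5831,.0152,-.2004)/"basin":(.5785,.0155,-.2004)/' h.py
python3 - <<'E'
from h import *
B=P["basin"];R,_=pose("basin",B)
goal(R@np.diag([-1,1,-1]),wp("basin",B,(113,0,6+37+45))[0])
E
```

```text
tool [0.6142 0.0083 0.2506]  shift units [ 0.68 -0.14 -1.6 ] turn units [0.01 0.01 0.01]
```

Call:
jog_arm:
  moves: "0.1 -0.03 -0.2 0 0 0;0.16 -0.03 -0.4 0 0 0;0.16 -0.03 -0.4 0 0 0;0.16 -0.03 -0.4 0 0 0;0.1 -0.02 -0.2 0 0 0"

```text
t: 10.1
tool_pos: [0.6309, 0.0042, 0.2085]
tool_rot: [-3.139, 0.523, 2.941]
ft_force: [0.1, 0.5, -3.1]
finger_gap: 0.014
gripper_force: 30.0
```

Call:
jog_arm:
  moves: "0 0 0 0 0 0;0 0 0 0 0 0"

```text
t: 10.3
tool_pos: [0.6312, 0.0044, 0.2102]
tool_rot: [-3.14, 0.525, 2.94]
ft_force: [-0.5, -0.6, -2.3]
finger_gap: 0.0139
gripper_force: 30.0
```

```bash
python3 w.py w5 middle_pan 113 0
python3 - <<'E'
import cv2
a=cv2.imread("pics/w5.png")[180:400,260:560];cv2.imwrite("pics/w5c.png",cv2.resize(a,(780,572),interpolation=cv2.INTER_CUBIC))
E
```

```text
pan in basin mm [ 0.  -0.3 50.7]
axes of basin in shift units/10mm [[0.339, -0.069, 0.2], [0.08, 0.392, 0.0], [-0.196, 0.04, 0.346]]
tool [0.6312 0.0044 0.2106]  shift units [ 0.88 -0.17 -1.55] turn units [0.01 0.01 0.02]
```

View pics/w5c.png

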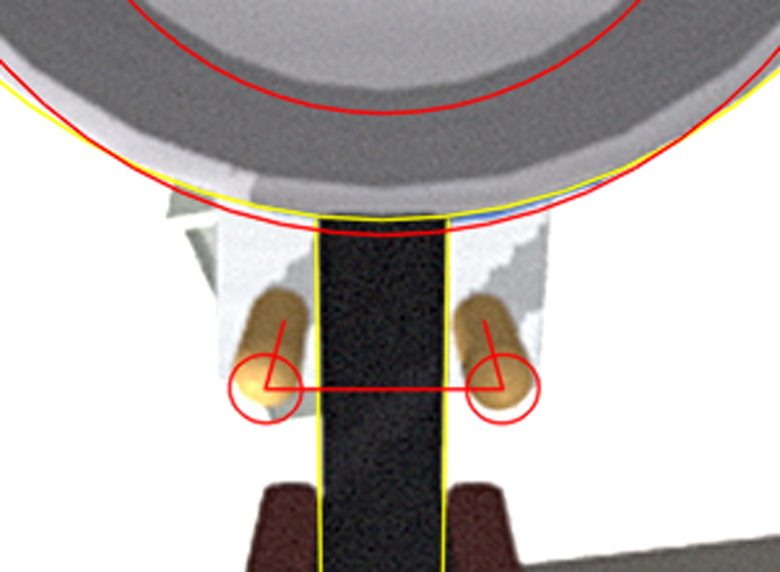

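The pegs straddle the handle symmetrically: 264 and 500 in the crop, handle at 382. I'm descending along the basin axis with a −1.5 mm x trim.

Call:
jog_arm:
  moves: "0.08 -0.02 -0.23 0 0 0;0.13 -0.03 -0.28 0 0 0;0.16 -0.03 -0.28 0 0 0;0.16 -0.03 -0.28 0 0 0;0.1 -0.02 -0.17 0 0 0"

```text
t: 10.85
tool_pos: [0.647, 0.001, 0.1783]
tool_rot: [-3.14, 0.524, 2.94]
ft_force: [-0.4, -1.0, -1.5]
finger_gap: 0.0136
gripper_force: 30.0
```

Call:
jog_arm:
  moves: "0.05 -0.01 -0.09 0 0 0;0.05 -0.01 -0.09 0 0 0"

```text
t: 11.05
tool_pos: [0.6495, 0.0006, 0.1746]
tool_rot: [-3.14, 0.525, 2.94]
ft_force: [0.7, 0.1, -0.7]
finger_gap: 0.0136
gripper_force: 30.0
```

Call:
jog_arm:
  moves: "0.05 -0.01 -0.09 0 0 0;0 0 0 0 0 0"

```text
t: 11.25
tool_pos: [0.6506, 0.0004, 0.1725]
tool_rot: [-3.14, 0.525, 2.94]
ft_force: [0.4, -0.8, -1.5]
finger_gap: 0.0138
gripper_force: 30.0
```

```bash
python3 w.py w6 middle_pan 113 0
```

```text
pan in basin mm [-1.8 -0.4  8. ]
axes of basin in shift units/10mm [[0.339, -0.069, 0.2], [0.08, 0.392, 0.0], [-0.196, 0.04, 0.346]]
tool [6.506e-01 4.000e-04 1.727e-01]  shift units [ 0.11 -0.   -0.04] turn units [0.01 0.01 0.02]
```

Call:
jog_arm:
  moves: "0.03 -0.01 -0.05 0 0 0;0 0 0 0 0 0"

```text
t: 11.5
tool_pos: [0.6514, 0.0002, 0.1715]
tool_rot: [-3.14, 0.525, 2.94]
ft_force: [0.0, 0.1, -1.2]
finger_gap: 0.0135
gripper_force: 30.0
```

Call:
jog_arm:
  moves: "0.03 -0.01 -0.05 0 0 0;0 0 0 0 0 0"

```text
t: 11.7
tool_pos: [0.6523, 0.0001, 0.1705]
tool_rot: [-3.141, 0.525, 2.94]
ft_force: [-2.7, 0.3, 2.7]
finger_gap: 0.0141
gripper_force: 31.5
```

Call:
jog_arm:
  moves: "0.03 -0.01 -0.05 0 0 0;0 0 0 0 0 0"

```text
t: 11.9
tool_pos: [0.6526, -0.0, 0.1701]
tool_rot: [-3.141, 0.525, 2.94]
ft_force: [-13.5, 1.9, 16.3]
finger_gap: 0.0136
gripper_force: 39.5
```

Firm contact at z≈5.5 mm of the basin's frame, so the pan is seated. I'm releasing and backing out along the axis.

Call:
jog_arm:
  moves: "-0.02 0 0.03 0 0 0;0 0 0 0 0 0;0 0 0 0 0 0;0 0 0 0 0 0;0 0 0 0 0 0"
  hand: 0.1

```text
t: 12.4
tool_pos: [0.6539, 0.0017, 0.1709]
tool_rot: [3.14, 0.528, 2.941]
ft_force: [-0.1, 4.1, 4.7]
finger_gap: 0.0473
gripper_force: 3.0
```

Call:
jog_arm:
  moves: "-0.2 0.04 0.35 0 0 0;-0.39 0.08 0.69 0 0 0;-0.39 0.08 0.69 0 0 0;-0.39 0.08 0.69 0 0 0;-0.2 0.04 0.35 0 0 0"

```text
t: 12.9
tool_pos: [0.6126, 0.0071, 0.2405]
tool_rot: [-3.141, 0.526, 2.939]
ft_force: [0.2, -0.2, -0.2]
finger_gap: 0.0482
gripper_force: 0.0
```

Call:
jog_arm:
  moves: "0 0 0.5 0 0 0;0 0 0 0 0 0"

```text
t: 13.1
tool_pos: [0.6137, 0.0074, 0.2531]
tool_rot: [3.142, 0.527, 2.939]
ft_force: [0.7, 0.1, -0.2]
finger_gap: 0.0486
gripper_force: 0.0
```

Run:
```python
from h import *
img,pr,T=wristcap()
g=cv2.resize(img,(533,400),interpolation=cv2.INTER_CUBIC);g=cv2.convertScaleAbs(g,alpha=1.3);k=533/512
B=P["basin"];R,t=pose("basin",B);t=t+R@[-.0015,-.0004,0]
f=lambda q:np.array(q)/1000@R.T+t
draw(g,pr,[f(circ(61,68)),f(np.array(D["middle_pan"][1])+[0,0,6]),f(circ(76,48))],k=k)
# fresh scene + top crops with home model
out=[g]
for n in CAM:
    c=eyes.capture(n)["img"][:,:,::-1];cv2.imwrite(f"pics/{n}1.png",c)
    ctr=proj(n,f([(40,0,50)]))[0];K=3.2;W,H=266,200
    M=np.array([[K,0,W/2-K*ctr[0]],[0,K,H/2-K*ctr[1]]]);q=cv2.convertScaleAbs(cv2.warpAffine(c,M,(W,H),flags=cv2.INTER_CUBIC),alpha=1.7)
    for X in [circ(61,68),np.array(D["middle_pan"][1])+[0,0,6]]:
        cv2.polylines(q,[np.int32(np.round((proj(n,f(X))@M[:,:2].T+M[:,2])*8))],False,(0,255,255),1,cv2.LINE_AA,3)
    out.append(q)
cv2.imwrite("pics/chk.png",np.hstack([g,np.vstack(out[1:])]))
S=P["small_pan"];Rs,_=pose("small_pan",S)
goal(Rs@np.diag([-1,1,-1]),wp("small_pan",S,(110,0,220))[0])
```

```text
tool [0.6128 0.0074 0.2507]  shift units [ -3.3  -12.06  -1.23] turn units [0.86 4.93 0.62]
```

View pics/chk.png

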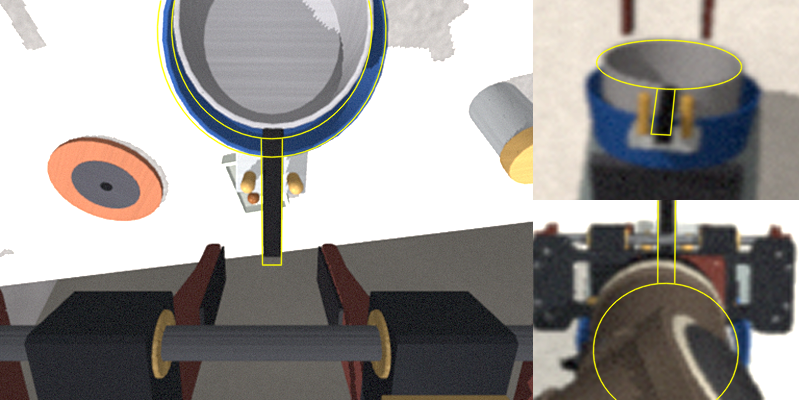

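The last check shows the steel pan down in the basin with its handle (272,200) between the pegs, slid about 3 mm to the low side as expected. Next I'll hover over the small pan.

Call:
jog_arm:
  moves: "0 -0.2 0.6 0 0 0;-0.24 -0.8 0.4 0.06 0.35 0.04;-0.24 -0.9 0 0.06 0.35 0.04;-0.24 -0.9 0 0.06 0.35 0.04;-0.24 -0.9 0 0.06 0.35 0.04"
  hand: 1

```text
t: 13.75
tool_pos: [0.5885, -0.0858, 0.2754]
tool_rot: [-3.136, 0.374, 2.959]
ft_force: [-0.0, -0.2, -0.7]
finger_gap: 0.0846
gripper_force: 0.0
```

Call:
jog_arm:
  moves: "-0.24 -0.9 0 0.06 0.35 0.04;-0.24 -0.9 0 0.06 0.35 0.04;-0.24 -0.9 0 0.06 0.35 0.04;-0.24 -0.9 0 0.06 0.35 0.04;-0.24 -0.9 0 0.06 0.35 0.04"

```text
t: 14.25
tool_pos: [0.5584, -0.1984, 0.2752]
tool_rot: [-3.136, 0.187, 2.979]
ft_force: [0.2, 0.8, 0.3]
finger_gap: 0.0878
gripper_force: 0.0
```

Call:
jog_arm:
  moves: "-0.24 -0.9 -0.2 0.06 0.35 0.04;-0.24 -0.9 -0.4 0.06 0.35 0.04;-0.24 -0.9 -0.6 0.06 0.35 0.05;-0.24 -0.9 -0.6 0.07 0.35 0.06;-0.2 -0.3 -0.4 0.07 0.35 0.07"

```text
t: 14.75
tool_pos: [0.5283, -0.2975, 0.2191]
tool_rot: [-3.141, -0.0, 3.004]
ft_force: [-0.1, -0.2, 0.8]
finger_gap: 0.0879
gripper_force: 0.0
```

Call:
jog_arm:
  moves: "0 0 0 0 0 0;0 0 0 0 0 0"

```text
t: 14.95
tool_pos: [0.53, -0.2945, 0.2204]
tool_rot: [3.141, 0.003, 3.006]
ft_force: [0.3, -1.1, 0.7]
finger_gap: 0.0879
gripper_force: 0.0
```

```bash
cat > ws.py <<'E'
from h import *
img,pr,T=wristcap();np.save("pics/ws.npy",img)
hsv=cv2.cvtColor(img,cv2.COLOR_BGR2HSV);o="small_pan"
blk=cv2.inRange(img,(0,0,0),(45,45,45));blk[235:]=0
n,l,st,ce=cv2.connectedComponentsWithStats(blk)
print("black",[(st[i].tolist(),np.round(ce[i]).tolist()) for i in range(1,n) if st[i][4]>150])
gr=cv2.inRange(hsv,(60,60,15),(95,255,255));x,y,w,h=cv2.boundingRect(gr);print("green box",x,y,x+w,y+h)
q=pr(np.array(D[o][1]) @ pose(o,P[o])[0].T/1000+pose(o,P[o])[1]);print("model handle",np.round(q).tolist())
for z in D[o][0]:
    c=pr(wp(o,P[o],circ(*z)));print("model ring",np.round(c.min(0)),np.round(c.max(0)))
Rs,_=pose(o,P[o]);goal(Rs@np.diag([-1,1,-1]),wp(o,P[o],(112,0,67))[0])
cv2.imwrite("pics/ws.png",img)
E
python3 ws.py
```

```text
black [([241, 13, 40, 28, 235], [258.0, 27.0]), ([213, 21, 32, 30, 252], [227.0, 33.0]), ([202, 34, 27, 72, 605], [212.0, 70.0]), ([250, 129, 14, 98, 1280], [257.0, 177.0]), ([469, 198, 43, 30, 432], [497.0, 208.0])]
green box 0 3 512 384
model handle [[269.0, 126.0], [268.0, 225.0], [253.0, 225.0], [253.0, 126.0]]
model ring [200.  -4.] [321. 126.]
model ring [219.  28.] [302. 117.]
tool [ 0.5304 -0.2942  0.2211]  shift units [ 0.08 -0.   -6.17] turn units [ 0.    0.04 -0.  ]
```

```bash
python3 - <<'E'
from h import *
img=np.load("pics/ws.npy");b=cv2.inRange(img,(0,0,0),(45,45,45))
for r in(135,150,165,180,195,210,222):
    c=np.nonzero(b[r,240:275])[0]+240;print(r,c.min(),c.max(),c.mean())
E
sed -i 's/"small_pan":(.4213,-.2792,-.1352)/"small_pan":(.4232,-.2833,-.1352)/' h.py; python3 ws.py | tail -6
```

```text
135 250 263 256.5
150 250 263 256.5
165 251 263 257.0
180 251 263 257.0
195 251 263 257.0
210 251 263 257.0
222 251 263 257.0
black [([202, 11, 43, 100, 952], [218.0, 54.0]), ([243, 12, 37, 28, 233], [258.0, 27.0]), ([250, 129, 14, 97, 1318], [257.0, 176.0]), ([468, 198, 44, 30, 472], [496.0, 208.0])]
green box 0 2 512 384
model handle [[264.0, 128.0], [263.0, 226.0], [249.0, 226.0], [248.0, 128.0]]
model ring [196.  -1.] [316. 128.]
model ring [215.  30.] [298. 119.]
tool [ 0.5305 -0.2941  0.2216]  shift units [ 0.15 -0.17 -6.19] turn units [ 0.    0.05 -0.01]
```

Call:
jog_arm:
  moves: "0.08 -0.09 -0.5 0 0 0;0.07 -0.08 -1 0 0 0;0 0 -1 0 0 0;0 0 -1 0 0 0;0 0 -1 0 0 0"
  hand: 0.2

```text
t: 15.55
tool_pos: [0.5341, -0.2985, 0.1078]
tool_rot: [3.141, 0.005, 3.007]
ft_force: [0.9, 0.1, 0.1]
finger_gap: 0.0538
gripper_force: 0.0
```

Call:
jog_arm:
  moves: "0 0 -0.9 0 0 0;0 0 -0.5 0 0 0;0 0 -0.29 0 0 0;0 0 0 0 0 0;0 0 0 0 0 0"

```text
t: 16.05
tool_pos: [0.5344, -0.2994, 0.0674]
tool_rot: [-3.141, 0.005, 3.007]
ft_force: [0.2, -0.4, 1.0]
finger_gap: 0.0527
gripper_force: 0.0
```

Call:
jog_arm:
  moves: "0 0 0 0 0 0;0 0 0 0 0 0;0 0 0 0 0 0;0 0 0 0 0 0;0 0 0 0 0 0"
  hand: -1

```text
t: 16.55
tool_pos: [0.5339, -0.299, 0.0668]
tool_rot: [3.141, 0.004, 3.007]
ft_force: [-0.3, 1.2, -0.3]
finger_gap: 0.0161
gripper_force: 0.0
```

Call:
jog_arm:
  moves: "0 0 0 0 0 0;0 0 0 0 0 0;0 0 0 0 0 0;0 0 0 0 0 0"

```text
t: 16.95
tool_pos: [0.5339, -0.299, 0.0667]
tool_rot: [3.141, 0.004, 3.007]
ft_force: [0.0, 1.0, 1.1]
finger_gap: 0.0136
gripper_force: 30.0
```

Call:
jog_arm:
  moves: "0 0 0.2 0 0 0;0 0 0.5 0 0 0;0 0 0.9 0 0 0;0 0 1 0 0 0;0 0 1 0 0 0"

```text
t: 17.45
tool_pos: [0.5337, -0.2992, 0.1583]
tool_rot: [-3.142, 0.004, 3.006]
ft_force: [-0.4, 0.4, -1.8]
finger_gap: 0.0139
gripper_force: 30.0
```

Call:
jog_arm:
  moves: "0 0 1 0 0 0;0 0 1 0 0 0;0 0 1 0 0 0;0 0 0.9 0 0 0;0 0 0.4 0 0 0"

```text
t: 17.95
tool_pos: [0.5343, -0.2998, 0.2672]
tool_rot: [-3.141, 0.008, 3.006]
ft_force: [0.1, 0.3, -1.4]
finger_gap: 0.0137
gripper_force: 30.0
```

Call:
jog_arm:
  moves: "0 0 0 0 0 0;0 0 0 0 0 0"

```text
t: 18.15
tool_pos: [0.5335, -0.2988, 0.2635]
tool_rot: [3.141, 0.003, 3.007]
ft_force: [-0.6, -0.5, -1.3]
finger_gap: 0.0135
gripper_force: 30.0
```

Run:
```python
from h import *
img,pr,T=wristcap();cv2.imwrite("pics/wsg.png",img)
Rt,pt=tool();Rp=Rt@np.diag([-1,1,-1])
hsv=cv2.cvtColor(img,cv2.COLOR_BGR2HSV);gr=cv2.inRange(hsv,(60,60,10),(95,255,255));gr[250:]=0
n,l,st,ce=cv2.connectedComponentsWithStats(gr);i=1+np.argmax(st[1:,4]);print("green",st[i])
for r in(20,60,100):
    c=np.nonzero(l[r]==i)[0];print(r,c.min(),c.max())
b=img.max(2)<45
for col in(248,256,266):
    rr=np.nonzero(l[:,col]==i)[0];print("col",col,"green max row",rr.max() if len(rr) else None)
for r in(170,190,210):
    c=np.nonzero(b[r,230:285])[0]+230;print("blk",r,c.min(),c.max())
for gx in(109,112,115):
    f=lambda q:np.array(q)/1000@Rp.T+pt-Rp@np.array([gx,0,67])/1000
    c=pr(f(circ(50,92)));c2=pr(f(circ(46,92)));print(gx,"ring outer max",c.max(0).round(1),"min",c.min(0).round(1),"inner",c2.max(0).round(1))
    for r in(20,60,100):
        s=c[abs(c[:,1]-r)<12];print(r,s.round().tolist())
B=P["basin"];R,_=pose("basin",B)
goal(R@np.diag([-1,1,-1]),wp("basin",B,(112-6,-.4,11+67+90))[0])
```

```text
green [  130     0   262   147 30070]
20 132 389
60 142 379
100 165 355
col 248 green max row 145
col 256 green max row 145
col 266 green max row 145
blk 170 246 275
blk 190 246 275
blk 210 246 274
109 ring outer max [392.7 152.1] min [ 127.7 -145.4] inner [381.9 142.6]
20 [[392.0, 17.0], [128.0, 16.0], [130.0, 32.0]]
60 [[382.0, 62.0], [138.0, 61.0]]
100 [[352.0, 110.0], [361.0, 100.0], [159.0, 99.0], [168.0, 110.0]]
112 ring outer max [393.6 145. ] min [ 126.8 -156.7] inner [382.8 135.3]
20 [[391.0, 23.0], [129.0, 23.0]]
60 [[377.0, 67.0], [383.0, 53.0], [137.0, 53.0], [143.0, 67.0]]
100 [[353.0, 103.0], [362.0, 92.0], [158.0, 92.0], [167.0, 103.0]]
115 ring outer max [394.6 137.8] min [ 125.8 -168.3] inner [383.7 128. ]
20 [[389.0, 30.0], [392.0, 15.0], [128.0, 14.0], [132.0, 30.0]]
60 [[371.0, 72.0], [378.0, 59.0], [143.0, 59.0], [150.0, 72.0]]
100 [[343.0, 105.0], [353.0, 95.0], [167.0, 95.0], [177.0, 105.0]]
tool [ 0.5333 -0.2987  0.263 ]  shift units [ 2.11 12.49  0.54] turn units [-0.84 -4.91 -0.61]
```

The grip model matches: gx = 112 mm, rim bottom at row 147 against 145 predicted, no sag. I'm moving over the basin.

Call:
jog_arm:
  moves: "0.15 0.5 0.2 -0.07 -0.4 -0.05;0.19 0.84 0.2 -0.1 -0.56 -0.07;0.19 0.84 0.2 -0.1 -0.56 -0.07;0.19 0.84 0.2 -0.1 -0.56 -0.07;0.19 0.84 0.2 -0.1 -0.56 -0.07"

```text
t: 18.7
tool_pos: [0.556, -0.2015, 0.2879]
tool_rot: [-3.135, 0.285, 2.972]
ft_force: [1.0, -0.3, -2.7]
finger_gap: 0.0134
gripper_force: 30.0
```

Call:
jog_arm:
  moves: "0.19 0.84 0.2 -0.1 -0.56 -0.07;0.19 0.84 0.03 -0.1 -0.56 -0.07;0.19 0.84 0 -0.09 -0.56 -0.07;0.19 0.84 0 -0.08 -0.56 -0.07;0.05 0.84 0 0 0 0"

```text
t: 19.2
tool_pos: [0.5748, -0.0964, 0.2926]
tool_rot: [-3.14, 0.521, 2.941]
ft_force: [-0.2, -0.1, -2.7]
finger_gap: 0.014
gripper_force: 30.0
```

Call:
jog_arm:
  moves: "0 0.84 0 0 0 0;0 0.84 0 0 0 0;0 0.84 0 0 0 0;0 0.84 0 0 0 0;0 0.6 0 0 0 0"

```text
t: 19.7
tool_pos: [0.5759, 0.0028, 0.2932]
tool_rot: [-3.139, 0.52, 2.943]
ft_force: [-0.3, -0.6, -1.2]
finger_gap: 0.0141
gripper_force: 30.0
```

Call:
jog_arm:
  moves: "0 0.3 0 0 0 0;0 0 0 0 0 0;0 0 0 0 0 0"

```text
t: 20.0
tool_pos: [0.5766, 0.0081, 0.2942]
tool_rot: [-3.139, 0.521, 2.941]
ft_force: [-0.0, 0.3, -2.4]
finger_gap: 0.0141
gripper_force: 30.0
```

```bash
cat > g.py <<'E'
from h import *
import sys
h=float(sys.argv[1]);B=P["basin"];R,tb=pose("basin",B);gx=112
Rt,pt=tool();Rp=Rt@np.diag([-1,1,-1]);tp=pt-Rp@np.array([gx,0,67])/1000
print("small in basin",np.round((tp-tb)@R*1000,1));goal(R@np.diag([-1,1,-1]),wp("basin",B,(gx-6,-.4,11+67+h))[0])
print("ft",np.round(robot.observe()["ft_force"],1))
E
python3 g.py 72
```

```text
small in basin [ -4.4  -7.8 120.7]
tool [0.5766 0.0081 0.2942]  shift units [ 0.73  0.15 -1.33] turn units [ 0.01 -0.02  0.01]
ft [-0.   0.3 -2.4]
```

Call:
jog_arm:
  moves: "0.1 0.1 -0.2 0 -0.02 0;0.17 0.05 -0.32 0 0 0;0.17 0 -0.32 0 0 0;0.17 0 -0.3 0 0 0;0.12 0 -0.19 0 0 0"

```text
t: 20.5
tool_pos: [0.5952, 0.0124, 0.2603]
tool_rot: [-3.14, 0.523, 2.941]
ft_force: [-0.5, -0.3, -1.7]
finger_gap: 0.0132
gripper_force: 30.0
```

Call:
jog_arm:
  moves: "0 0 0 0 0 0;0 0 0 0 0 0"

```text
t: 20.7
tool_pos: [0.5951, 0.0126, 0.2615]
tool_rot: [-3.14, 0.524, 2.941]
ft_force: [-0.1, -1.0, -1.6]
finger_gap: 0.0141
gripper_force: 30.0
```

```bash
python3 g.py 10
```

```text
small in basin [-5.6  0.4 83.4]
tool [0.5951 0.0126 0.2615]  shift units [ 1.2  -0.28 -2.17] turn units [0.01 0.   0.01]
ft [-0.1 -1.  -1.6]
```

Call:
jog_arm:
  moves: "0.08 -0.02 -0.15 0 0 0;0.14 -0.03 -0.25 0 0 0;0.14 -0.03 -0.25 0 0 0;0.14 -0.03 -0.25 0 0 0;0.1 -0.03 -0.18 0 0 0"

```text
t: 21.2
tool_pos: [0.6103, 0.009, 0.2337]
tool_rot: [-3.14, 0.524, 2.941]
ft_force: [-0.7, 0.3, -2.0]
finger_gap: 0.0136
gripper_force: 30.0
```

Call:
jog_arm:
  moves: "0.12 -0.03 -0.22 0 0 0;0.12 -0.03 -0.22 0 0 0;0.12 -0.03 -0.22 0 0 0"

```text
t: 21.5
tool_pos: [0.6194, 0.0069, 0.2177]
tool_rot: [-3.141, 0.525, 2.941]
ft_force: [-0.5, 0.3, -1.9]
finger_gap: 0.0134
gripper_force: 30.0
```

Call:
jog_arm:
  moves: "0.12 -0.03 -0.22 0 0 0;0.12 -0.02 -0.21 0 0 0;0 0 0 0 0 0"

```text
t: 21.8
tool_pos: [0.6251, 0.0056, 0.2065]
tool_rot: [-3.14, 0.524, 2.941]
ft_force: [0.9, 0.6, -2.7]
finger_gap: 0.0135
gripper_force: 30.0
```

```bash
python3 g.py 0
```

```text
small in basin [-6.5 -0.6 20.4]
tool [0.6251 0.0056 0.2065]  shift units [ 0.2  -0.04 -0.32] turn units [ 0.01 -0.    0.01]
ft [ 0.9  0.6 -2.7]
```

Call:
jog_arm:
  moves: "0.06 -0.01 -0.1 0 0 0;0.06 -0.01 -0.1 0 0 0;0.03 -0.01 -0.05 0 0 0;0 0 0 0 0 0"

```text
t: 22.2
tool_pos: [0.6289, 0.0049, 0.201]
tool_rot: [-3.141, 0.525, 2.941]
ft_force: [0.3, 0.1, -2.2]
finger_gap: 0.0139
gripper_force: 30.0
```

Call:
jog_arm:
  moves: "0.03 -0.01 -0.05 0 0 0;0 0 0 0 0 0"

```text
t: 22.4
tool_pos: [0.6297, 0.0047, 0.1999]
tool_rot: [-3.141, 0.525, 2.941]
ft_force: [-0.0, -0.7, -1.5]
finger_gap: 0.0136
gripper_force: 30.0
```

Call:
jog_arm:
  moves: "0.03 0 -0.05 0 0 0;0 0 0 0 0 0"

```text
t: 22.6
tool_pos: [0.6307, 0.0048, 0.1989]
tool_rot: [-3.141, 0.525, 2.941]
ft_force: [-0.3, -0.1, 0.9]
finger_gap: 0.0139
gripper_force: 30.0
```

```bash
python3 g.py 0
```

```text
small in basin [-5.3 -0.1 10.9]
tool [0.6307 0.0048 0.1989]  shift units [-0.02 -0.01 -0.02] turn units [0.01 0.01 0.01]
ft [-0.3 -0.1  0.9]
```

Contact is starting at z = 10.9 mm, with home at 11. I'll press a touch more, then release.

Call:
jog_arm:
  moves: "0.02 0 -0.04 0 0 0;0 0 0 0 0 0"

```text
t: 22.8
tool_pos: [0.6316, 0.005, 0.1985]
tool_rot: [3.141, 0.526, 2.941]
ft_force: [-1.7, 1.0, 4.2]
finger_gap: 0.0139
gripper_force: 30.0
```

Call:
jog_arm:
  moves: "0.02 0 -0.03 0 0 0;0 0 0 0 0 0"

```text
t: 23.0
tool_pos: [0.6324, 0.0051, 0.1983]
tool_rot: [3.141, 0.527, 2.941]
ft_force: [-2.9, 0.5, 6.5]
finger_gap: 0.014
gripper_force: 30.0
```

Call:
jog_arm:
  moves: "0 0 0 0 0 0;0 0 0 0 0 0;0 0 0 0 0 0;0 0 0 0 0 0;0 0 0 0 0 0"
  hand: 0

```text
t: 23.5
tool_pos: [0.6312, 0.0046, 0.1967]
tool_rot: [-3.141, 0.524, 2.941]
ft_force: [0.0, -0.4, -0.3]
finger_gap: 0.0438
gripper_force: 0.0
```

Call:
jog_arm:
  moves: "-0.2 0.04 0.35 0 0 0;-0.39 0.08 0.69 0 0 0;-0.39 0.08 0.69 0 0 0;-0.39 0.08 0.69 0 0 0;-0.2 0.04 0.35 0 0 0"

```text
t: 24.0
tool_pos: [0.5918, 0.013, 0.2683]
tool_rot: [3.141, 0.527, 2.94]
ft_force: [0.7, 0.6, 0.5]
finger_gap: 0.0442
gripper_force: 0.0
```

Call:
jog_arm:
  moves: "0 0 0.5 0 0 0;0 0 0 0 0 0;0 0 0 0 0 0"

```text
t: 24.3
tool_pos: [0.5921, 0.0127, 0.2786]
tool_rot: [-3.141, 0.525, 2.941]
ft_force: [1.0, 0.4, -0.5]
finger_gap: 0.0442
gripper_force: 0.0
```

Run:
```python
from h import *
img,pr,T=wristcap()
g=cv2.resize(img,(400,300),interpolation=cv2.INTER_CUBIC);g=cv2.convertScaleAbs(g,alpha=1.3);k=400/512
B=P["basin"];R,t=pose("basin",B);t=t
f=lambda q:np.array(q)/1000@R.T+t
m=np.array([-5.5,0,6]);s=np.array([-9,0,11])
draw(g,pr,[f(circ(61,62)+m)],k=k);draw(g,pr,[f(circ(50,92)+s),f(np.array(D["small_pan"][1])+s)],k=k,col=(0,0,255))
out=[]
c=eyes.capture("scene")["img"][:,:,::-1];c0=cv2.imread("pics/scene0.png")
ctr=proj("scene",f([(20,0,60)]))[0]
for ov in(0,1):
    K=4;W,H=400,300;M=np.array([[K,0,W/2-K*ctr[0]],[0,K,H/2-K*ctr[1]]]);q=cv2.convertScaleAbs(cv2.warpAffine(c,M,(W,H),flags=cv2.INTER_CUBIC),alpha=1.7)
    if ov:
        for X,col in[(circ(61,62)+m,(0,255,255)),(np.array(D["middle_pan"][1])+m,(0,255,255)),(circ(50,92)+s,(0,0,255)),(np.array(D["small_pan"][1])+s,(0,0,255))]:
            cv2.polylines(q,[np.int32(np.round((proj("scene",f(X))@M[:,:2].T+M[:,2])*8))],False,col,1,cv2.LINE_AA,3)
    out.append(q)
full=cv2.convertScaleAbs(cv2.resize(c,(400,300)),alpha=1.4)
cv2.imwrite("pics/fin.png",np.vstack([np.hstack([g,full]),np.hstack(out)]))
# bystanders: change between first and last scene picture
d=cv2.absdiff(cv2.GaussianBlur(c,(5,5),0),cv2.GaussianBlur(c0,(5,5),0)).max(2)
for n,(u,v) in dict(lap=(257,439),tray=(386,442),post=(548,373)).items():
    u=int(u/1.5625);v=int(v/1.5625);print(n,d[v-22:v+22,u-22:u+22].max(),(d[v-22:v+22,u-22:u+22]>30).sum())
```

```text
lap 4 0
tray 4 0
post 4 0
```

View pics/fin.png

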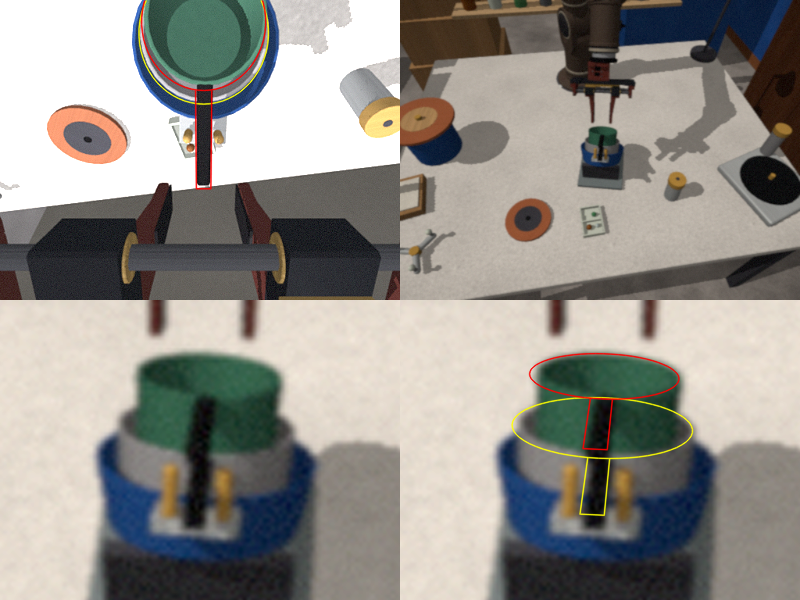

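The final picture shows both pans nested in the basin. The two handles are in line at about (203,400–520), the lower one between the pegs, and the fingers are clear. The tray, post and lap show no change from the first picture.

```bash
python3 -c "
from station import order
print(order.close_job())"
```

```text
the job is handed in; nothing more can be done
None
```

The job is handed in: the steel pan is seated in the tilted basin with its handle between the pegs, and the green pan is seated inside it with its handle above the other; both are released, and the tray, post and lap show no movement.

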